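# Set up a shelf board for varnishing

### The job

Set the small shelf board up for varnishing: put the two wooden bearers on the cardboard, square across it, and lay the board on top of them in the middle of the cardboard, along its long side, level and with one bearer under each end a little way in. Stand the orange varnish tin upright in the end of the steel tray nearest the robot, and the red-lidded glass jar in the tray behind it, at the far end. Do not drop the glass jar, and leave the blue tin where it stands.

Things in the scene. Friction and masses are not known exactly. Their poses are not given: they have to be found in the camera images.
- sheet: The flat piece of pale brown cardboard (with old paint spots) fixed to the bench: 250 mm along its y (its long side, left to right), 180 mm along its x (away from the robot), 5 mm thick. Origin at the centre of its underside; z up. The board is to be varnished over it.
- tray: The shallow bare-steel drip tray fixed to the bench: 200 mm along its x (away from the robot), 100 mm along its y, walls 15 mm high and 3 mm thick, floor 3 mm thick (so its inner floor is 3 mm above the bench). Origin at the centre of its underside; its -x end is the end nearest the robot, its +x end the far end. It stands to the left or to the right of the cardboard.
- bearer_light: Pale wooden bearer with a white top strip and blue paint runs, a batten 110 mm long (its x), 34 mm wide (its y; the top 4 mm only 28 mm wide), 32 mm high. Loose, about 90 g. Origin at the centre of its underside, z up. Lies flat on the bench at the start.
- bearer_dark: Dark wooden bearer with a black top strip and yellow paint runs, otherwise the same as the pale one: 110 mm long (its x), 34 mm wide (its y), 32 mm high, loose, about 90 g, origin at the centre of its underside, z up.
- board: The dark red-brown small shelf board: 200 mm long (its y), 56 mm wide (its x), 18 mm thick. Loose, 0.13 to 0.21 kg. Origin at the centre of its underside, z up. Lies flat on the bench at the right at the start; it is the same either way round.
- varnish_tin: Closed tin of varnish with an ORANGE label and an orange spot on its steel lid: upright cylinder, 61 mm in diameter, 70 mm high, 0.17 to 0.36 kg. Loose. Origin at the centre of its underside.
- jar: Clear glass jar of brush cleaner with a RED screw lid: 58 mm in diameter, 85 mm high in all, 0.17 to 0.31 kg. Loose, upright. Origin at the centre of its underside.
- blue_tin: Tin of the same size as the varnish tin (61 mm in diameter, 70 mm high) with a BLUE label and a blue spot on the lid; not needed, stays where it stands among the other things. Origin at the centre of its underside.
Things that resemble listed ones, but are neither listed nor needed, are in the scene too. What is shaped like the board but turquoise is not meant.

How it is judged:
By the outcome, as a careful person would: the job done as asked, in the order asked, and still so for the second after the job is handed in, with the robot touching nothing.
It also fails if it takes over 120 s, if anything falls off the work surface, if the arm or the gripper's body presses on something with over 40 N, if the wrist force passes 120 N, or if a joint passes its speed limit or range.

### The arm

A 6-joint arm with a two-finger parallel gripper is mounted at the origin on the work surface. World frame = base frame: x ahead of the robot, y to its left, z up, the work surface at z = 0. Lengths are in mm, angles in rad, forces in N, time in s.
With the tool pointing down it reaches from about 250 to 800 mm from the base axis. Payload 8.5 kg.
Tool frame: the origin (TCP) lies midway between the tips of the shut fingers; the grasp point (between the pads) lies 19 mm behind it; z points along the fingers, y is the line along which they close (so a half turn about z gives the same grasp; the last joint's range is limited). The gripper opens to 85 mm and grips with 20 to 120 N. Pads are 22 mm wide; open, the fingers measure 114 mm over their backs; the gripper's body (76 mm by 85 mm) begins 54 mm behind the grasp point. The pads swing forward as they close: fully open they stand 13 mm farther back than shut.
Start: joints at [1.154, 0.238, -0.013, 1.319, 0, 1.571], TCP at [212.519, 480.013, 210.776] pointing down, gripper open.
Joint ranges: [-2.66, 2.66], [-1.03, 1.9], [-1.14, 1.46], [-1.82, 2.27], [-1.45, 1.34], [-3.14, 3.14]. Speed limits (rad/s): [2.22, 2.22, 2.79, 3.14, 3.14, 3.14].

### API

Orientations are given as a rotation vector (axis times angle).
In Python, from workcell import movep, line_to, goto_joints, set_gripper, hold, solve_ik, sense, capture, PlanningError, hand_in gives the robot as it stands. Calls block until the motion is done:
- movep(position, orientation): joint-space move of the TCP to a pose.
- line_to(position, orientation=None, feed=150, threshold=None): straight line of the TCP; orientation=None keeps the orientation; feed is the mean speed in mm/s. With threshold (N) it stops when the force on the tool has changed by that much, and returns True; else False.
- goto_joints(angles): joint-space move.
- set_gripper(opening, grasp_force=None): finger opening in mm; grasp_force is the grip in N (None keeps the last); returns when the fingers have stopped.
- hold(seconds).
- solve_ik(position, orientation): joint angles nearest the present ones, or None.
- sense(): the state.
- capture(name): name is "side" or "top"; returns a dict with "img" (384x512x3 uint8, red, green, blue), "fov_y" (degrees; the focal length in pixels is half the picture's height over the tangent of half this angle, whatever the lens; pixels are square), "cx", "cy" (the principal point, pixels), "k1" (the pictures are not rectified: a ray, as slopes to the right and down, at radius r is drawn at 1 + k1 r^2 times it, then the intrinsics apply), "rvec" (rotation vector, rad) and "tvec" (3), from world to camera coordinates, as OpenCV has them. Camera axes: x right, y down, z forward; pixel columns grow to the right and rows downward; lengths in mm; the calibration is good to about 2 mm. A picture is of the moment at which its call begins. There is no depth.
A pose or a line that the arm cannot do raises PlanningError and nothing moves.
- hand_in(): hands the job in; it is judged then, once.
The state is a dict: "time_s": time; "q": joint angles; "joint_vel": joint speeds; "joint_efforts": joint torques, N m; "ee_pos": TCP position; "orientation": TCP orientation; "ft_force": force on the tool from outside, world axes, zero at the start; "wrist_torque": the same for the moment, N m; "width": finger opening in mm; "grasp_force": force on a finger pad.
Only numpy, scipy, OpenCV 4.12 (cv2) and the standard library are available. Lean on these libraries where they do the work, as an engineer would, in place of code of your own. Each camera call takes 0.05 s, during which the arm holds its last target. There are 200 camera calls.

## Working session

There is one attempt and no reset: what is moved stays moved. The work goes in short steps, each a Python script; the robot and the scene stay as the last script left them, time stands still between calls to the robot, and variables do not carry over. Pictures are saved under pics/ and viewed, at most 14 in all, crops included, and the job is handed in when it is done.

```bash
mkdir -p pics; ls; cat > h.py <<'E'
import numpy as np, cv2, json
from workcell import *
def shot(name,fn,crop=None,scale=1):
    c=capture(name); im=cv2.cvtColor(c["img"],cv2.COLOR_RGB2BGR)
    np.save(f'pics/{fn}.npy',c,allow_pickle=True)
    if crop: x0,y0,x1,y1=crop; im=im[y0:y1,x0:x1]
    if scale!=1: im=cv2.resize(im,None,fx=scale,fy=scale,interpolation=cv2.INTER_CUBIC)
    cv2.imwrite(f'pics/{fn}.png',im); return c
def load(fn): return np.load(f'pics/{fn}.npy',allow_pickle=True).item()
def KD(c):
    f=c["img"].shape[0]/2/np.tan(np.radians(c["fov_y"])/2)
    return np.array([[f,0,c["cx"]],[0,f,c["cy"]],[0,0,1.]]),np.array([c["k1"],0,0,0.])
def p2w(c,px,z):
    K,D=KD(c); px=np.array(px,float).reshape(-1,1,2)
    n=cv2.undistortPoints(px,K,D,criteria=None).reshape(-1,2) if False else cv2.undistortPointsIter(px,K,D,None,None,(3,50,1e-9)).reshape(-1,2)
    R=cv2.Rodrigues(np.array(c["rvec"],float))[0]; t=np.array(c["tvec"],float)
    d=np.c_[n,np.ones(len(n))]@R; o=-R.T@t
    s=(z-o[2])/d[:,2]; return (o+s[:,None]*d)[:,:2]
def w2p(c,P):
    K,D=KD(c); return cv2.projectPoints(np.array(P,float).reshape(-1,1,3),np.array(c["rvec"],float),np.array(c["tvec"],float),K,D)[0].reshape(-1,2)
E
python3 - <<'E'
from h import *
for n in("top","side"):
    c=shot(n,n+"0",scale=1.5); print({k:v for k,v in c.items() if k!="img"})
print(sense())
E
```

```text
pics
{'fov_y': 44.024086911550306, 'cx': 255.62409380278248, 'cy': 197.634097649213, 'k1': -0.10716695744715866, 'rvec': array([ 2.05649075, -2.17824806,  0.22264115]), 'tvec': array([ -47.87660927,  443.23329333, 1219.28084787])}
{'fov_y': 48.818343653934306, 'cx': 245.73294625300792, 'cy': 208.22947008300173, 'k1': -0.11736070602878601, 'rvec': array([ 2.28215065, -0.04022822,  0.01343362]), 'tvec': array([-408.43133227,   14.03904967, 1292.73418622])}
{'time_s': 0.1, 'q': array([ 1.15398469e+00,  2.38769288e-01, -1.41099780e-02,  1.31922266e+00,
       -2.28544061e-06,  1.57076845e+00]), 'joint_vel': array([-0.00044483, -0.0025801 ,  0.00099037, -0.00033021,  0.00158968,
       -0.00098565]), 'joint_efforts': array([ 1.66479724e-03, -5.39720213e+01,  3.46997881e+01,  1.34408794e-02,
        1.28906563e-04, -3.28491342e-05]), 'ee_pos': array([212.392355  , 479.70578064, 210.23984438]), 'orientation': array([-6.49898606e-01, -3.07336118e+00,  2.00701794e-03]), 'ft_force': array([ 0.0153874 , -0.26232003, -0.25088497]), 'wrist_torque': array([ 0.0056919 , -0.00301833, -0.00763252]), 'grasp_force': 0.0, 'width': 85.48933981628596}
```

View pics/top0.png

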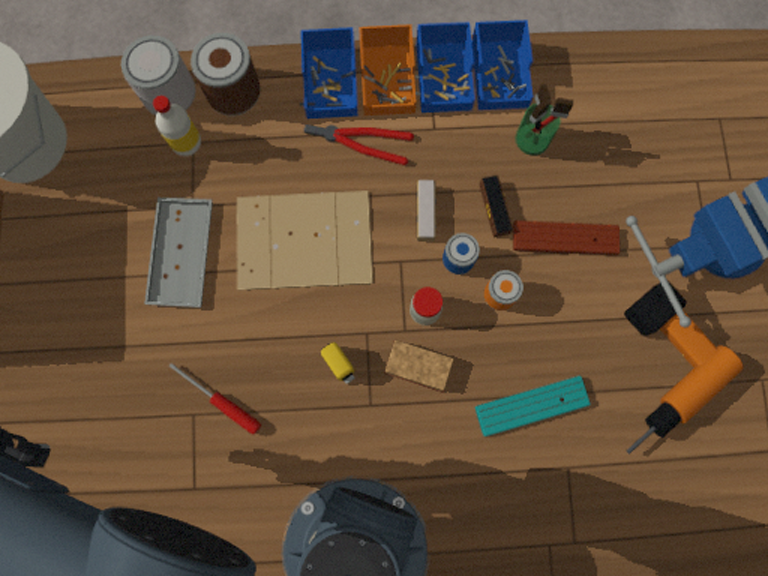

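View pics/side0.png

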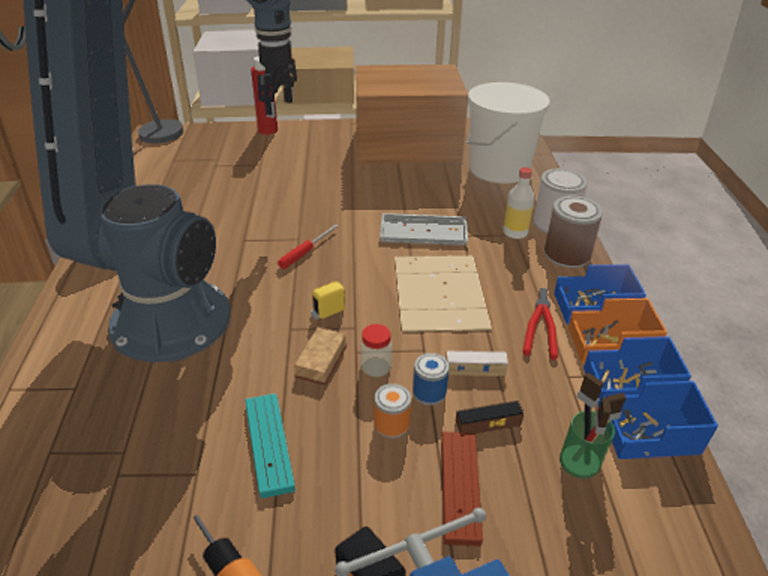

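Top view: the tray is at (180,252), the sheet at (305,240), the pale bearer at (426,209) and the dark one at (496,206). The board is at (567,238), the blue tin at (461,252), the orange tin at (504,289) and the jar at (427,305). I'll enlarge it for corners.

```bash
python3 - <<'E'
from h import *
im=cv2.cvtColor(load("top0")["img"],cv2.COLOR_RGB2BGR)
a=cv2.resize(im[110:225,92:257],None,fx=4.8,fy=4.8,interpolation=cv2.INTER_CUBIC);cv2.imwrite('pics/c1.png',a)
a=cv2.resize(im[110:225,262:422],None,fx=5,fy=5,interpolation=cv2.INTER_CUBIC);cv2.imwrite('pics/c2.png',a)
E
```

```text
(no output)
```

View pics/c1.png

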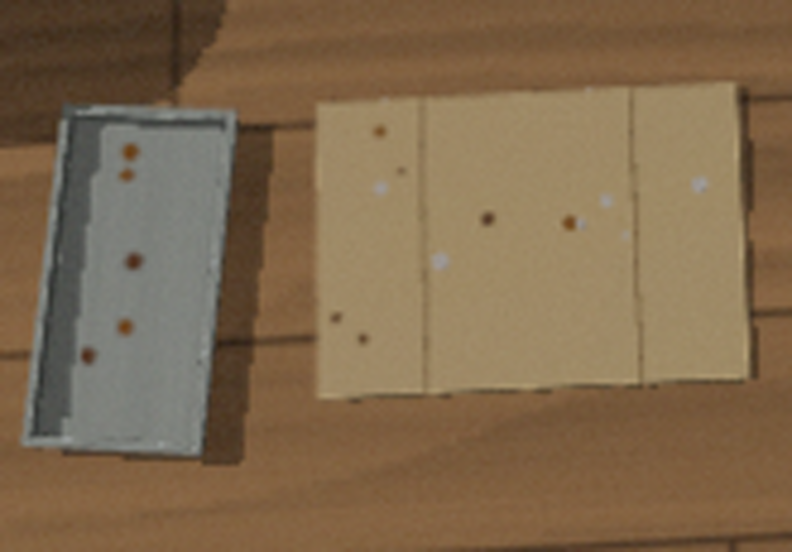

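View pics/c2.png

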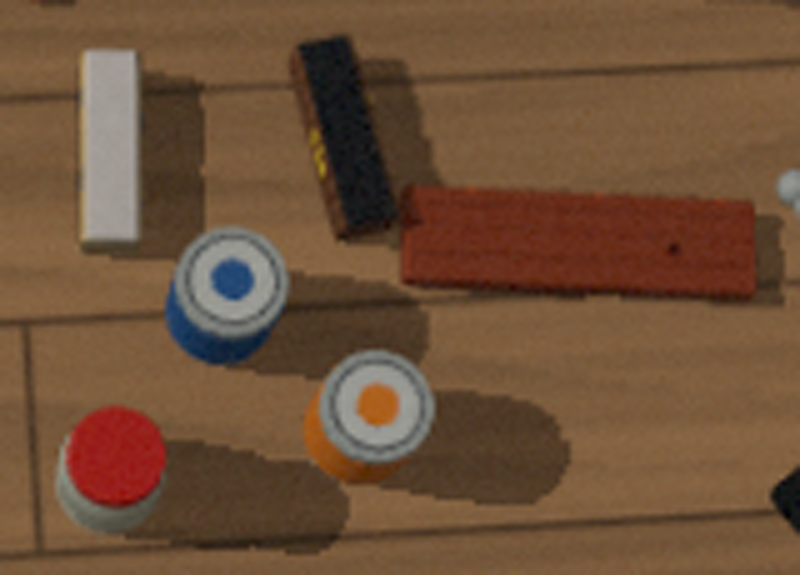

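```bash
python3 - <<'E'
from h import *
c=load("top0")
def f(px,s,o,z): return p2w(c,(np.array(px,float)+.5)/s-.5+o,z)
A=(4.8,(92,110)); B=(5,(262,110)); out={}
for n,px,S,z in [("tray",[(63,104),(238,110),(205,457),(22,445)],A,15),("sheet",[(317,103),(738,83),(749,380),(318,398)],A,5),
 ("light",[(84,50),(137,50),(139,241),(82,241)],B,32),("dark",[(299,45),(347,36),(395,224),(347,237)],B,32),("board",[(404,187),(752,202),(755,297),(402,282)],B,18)]:
    p=f(px,*S,z); m=p.mean(0); e=(p[0]+p[1]-p[2]-p[3])/2; w=(p[0]+p[3]-p[1]-p[2])/2
    print(n,m.round(1),"x-ext %.1f ang %.3f  y-ext %.1f ang %.3f"%(np.hypot(*e),np.arctan2(e[1],e[0]),np.hypot(*w),np.arctan2(-w[0],w[1])))
for n,px,z in [("blue",(232,281),70),("orange",(378,405),70),("jar",(117,455),85)]: print(n,f([px],*B,z).round(1))
from scipy.spatial.transform import Rotation as R
s=sense(); print(R.from_rotvec(s["orientation"]).as_matrix().round(3))
E
```

```text
tray [554.5 301.7] x-ext 207.2 ang -0.101  y-ext 106.4 ang -0.112
sheet [565.9  69.8] x-ext 179.9 ang -0.014  y-ext 249.4 ang -0.013
light [ 604.7 -160.6] x-ext 111.1 ang -0.071  y-ext 30.5 ang -0.055
dark [ 603.4 -292.3] x-ext 113.2 ang 0.145  y-ext 27.8 ang 0.180
board [ 538.7 -419.7] x-ext 55.3 ang -0.109  y-ext 198.5 ang -0.096
blue [[ 512.7 -216.5]]
orange [[ 441.2 -287.8]]
jar [[ 419.5 -147.8]]
[[-0.914  0.405 -0.001]
 [ 0.405  0.914 -0.001]
 [-0.    -0.001 -1.   ]]
```

```bash
cat >> h.py <<'E'
from scipy.spatial.transform import Rotation as Rot
HI=200
def ori(a):
    y=np.array([-np.sin(a),np.cos(a),0]); z=np.array([0,0,-1.]); return Rot.from_matrix(np.c_[np.cross(y,z),y,z]).as_rotvec()
def pick(xy,a,z,opening,grip,close_to,hi=HI):
    movep([*xy,hi],ori(a)); set_gripper(opening,grip)
    line_to([*xy,z+30],feed=200)
    hit=line_to([*xy,z],feed=60,threshold=12)
    set_gripper(close_to,grip); s=sense(); w=s["width"]
    line_to([*xy,hi],feed=200); s2=sense()
    print("pick hit",hit,"w",w,s2["width"],"gf",s2["grasp_force"],"fz",s2["ft_force"],"t",s2["time_s"])
def place(xy,a,z,opening,hi=HI):
    movep([*xy,hi],ori(a)); line_to([*xy,z+15],feed=200)
    hit=line_to([*xy,z-3],feed=25,threshold=5); s=sense(); hold(.2)
    set_gripper(opening); line_to([*xy,hi],feed=200)
    print("place hit",hit,"at",s["ee_pos"].round(1),"t",sense()["time_s"])
SH=np.array([565.9,69.8]); SA=-0.0135; TR=np.array([554.5,301.7]); TA=-0.105
def loc(o,a,x,y): return o+np.array([np.cos(a)*x-np.sin(a)*y,np.sin(a)*x+np.cos(a)*y])
E
python3 - <<'E'
from h import *
pick((604.7,-160.6),-0.068,4,60,50,20)
place(loc(SH,SA,0,70),SA,4+5,60)
d=0.15
pick((603.4+10*np.cos(d),-292.3+10*np.sin(d)),d,4,60,50,20)
place(loc(SH,SA,10,-70),SA,4+5,60)
movep([400,-200,300],ori(0))
shot("top","top1",(150,100,310,220),5); shot("side","side1")
E
```

```text
pick hit False w 31.39518035458007 31.30886392883661 gf 49.573155641555786 fz [-0.45903099  0.62987061 -0.83556169] t 6.2833
place hit True at [566.8 139.9   9.8] t 10.7417
pick hit False w 31.009182685913256 31.082738917519865 gf 49.52515351586044 fz [ 0.38330724  0.22155737 -0.23557829] t 15.7083
place hit True at [ 5.749e+02 -3.000e-01  9.800e+00] t 20.1333
```

View pics/top1.png

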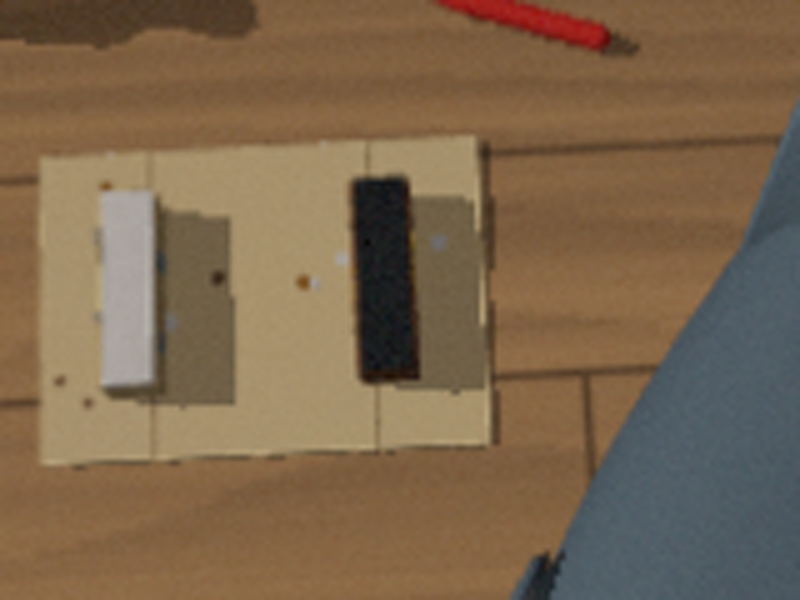

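The crop shows both bearers square on the cardboard, pale at (129,288) and dark at (385,280), symmetric about its centre. Next is the board.

```bash
python3 - <<'E'
from h import *
a=-0.10-np.pi/2
pick((538.7,-419.7),a,-1,85,70,35)
place(SH,SA-np.pi/2,-1+37,80)
movep([430,-290,200],ori(0))
shot("top","top2",(150,100,310,220),5); shot("side","side2",(200,130,360,250),5)
E
```

```text
pick hit False w 35.16108952140368 35.00411951828772 gf 0.0 fz [ 0.32079306  0.37813379 -0.24062846] t 26.3833
place hit False at [566.   69.8  33.1] t 31.6167
```

View pics/top2.png

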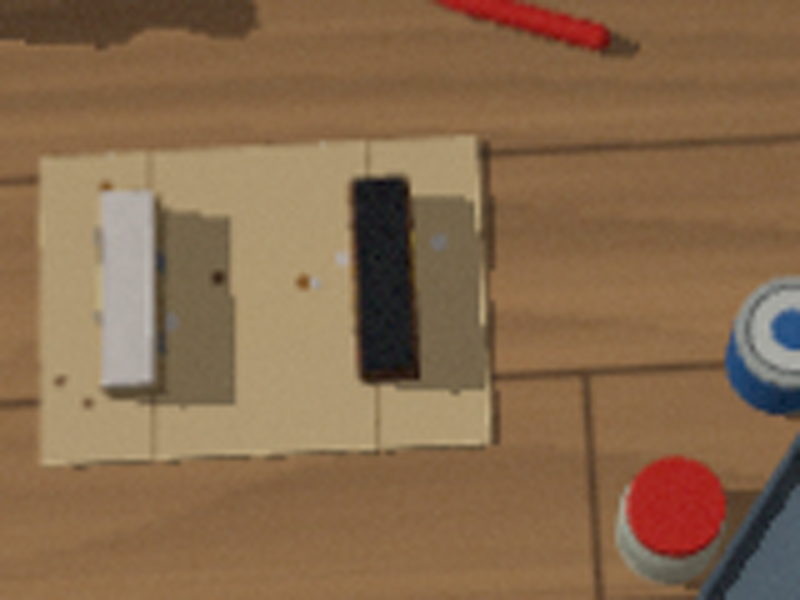

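View pics/side2.png

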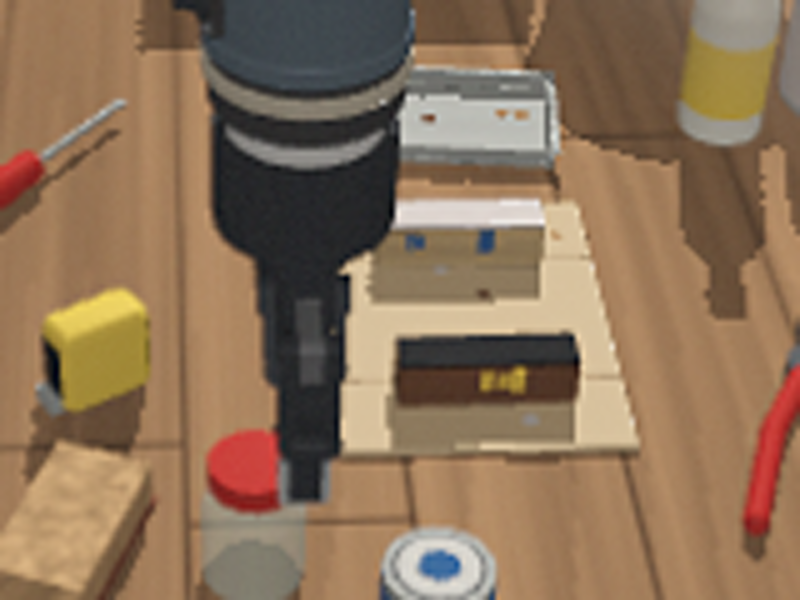

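The board pick missed: the fingers closed to 35 mm on nothing. The bearers are undisturbed. I'll check where the board is now.

```bash
python3 - <<'E'
from h import *
movep([330,0,300],ori(0))
shot("top","top3",(262,110,422,225),5)
E
```

```text
(no output)
```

View pics/top3.png

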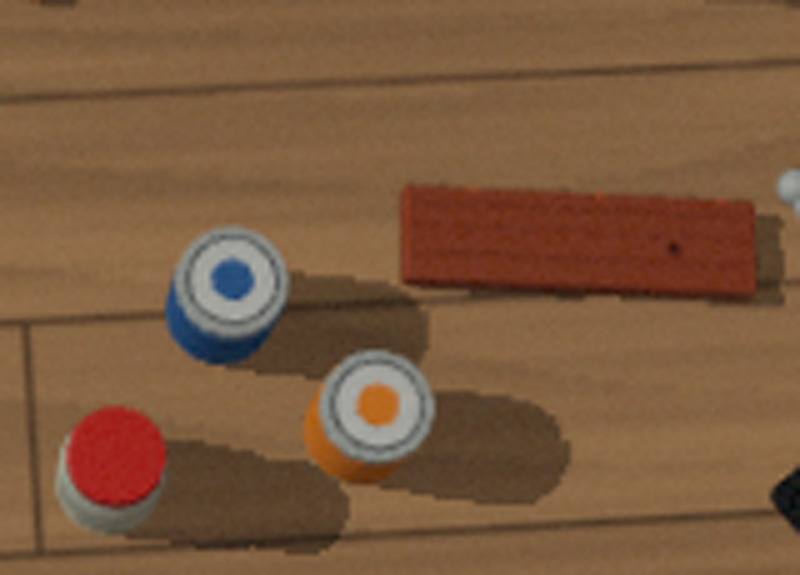

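```bash
python3 - <<'E'
from h import *
a=-0.10-np.pi/2; xy=(538.7,-419.7)
movep([*xy,200],ori(a)); set_gripper(72,70); line_to([*xy,15],feed=200)
line_to([*xy,0],feed=60,threshold=6)
hit=line_to([*xy,-20],feed=15,threshold=4); s=sense(); z=s["ee_pos"][2]; print(hit,z,s["ft_force"])
line_to([*xy,z+5],feed=20)
set_gripper(35,70); s=sense(); print(s["width"],s["grasp_force"],s["ee_pos"],s["ft_force"])
if s["width"]>45: line_to([*xy,60],feed=60); s=sense(); print(s["width"],s["grasp_force"],s["ft_force"],s["time_s"])
E
```

```text
False -19.878734203882676 [0.12757881 0.02685472 0.10858151]
53.72257725038704 74.34930682182312 [ 538.94713078 -419.90825286  -14.27117686] [-0.39910156  1.52781244  5.95866265]
53.447245178562326 74.6293580532074 [ 1.05242276  5.83602978 -6.80249762] 42.0417
```

```bash
python3 - <<'E'
from h import *
s=sense(); print(s["ft_force"],s["wrist_torque"],s["width"])
xy=s["ee_pos"][:2]; line_to([*xy,200],feed=200)
movep([*SH,160],ori(SA-np.pi/2)); print(sense()["ft_force"],sense()["wrist_torque"],sense()["width"])
shot("side","side4",(160,60,360,210),4)
place(SH,SA-np.pi/2,23,80,160)
movep([330,-100,300],ori(0))
shot("top","top5",(150,100,310,220),5); shot("side","side5",(240,150,340,225),8)
E
```

```text
[ 1.05242276  5.83602978 -6.80249762] [ 1.63098376 -0.21059076  0.11890208] 53.447245178562326
[ 0.12288717  0.17784176 -0.74911428] [0.00679186 0.0275339  0.00404303] 53.81236988294747
place hit True at [566.9  69.8  34.4] t 47.4583
```

View pics/top5.png

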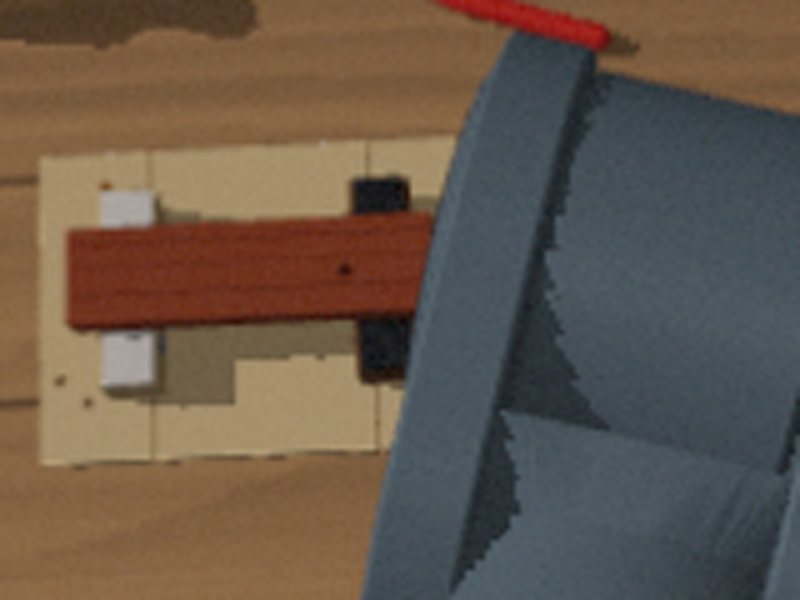

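View pics/side5.png

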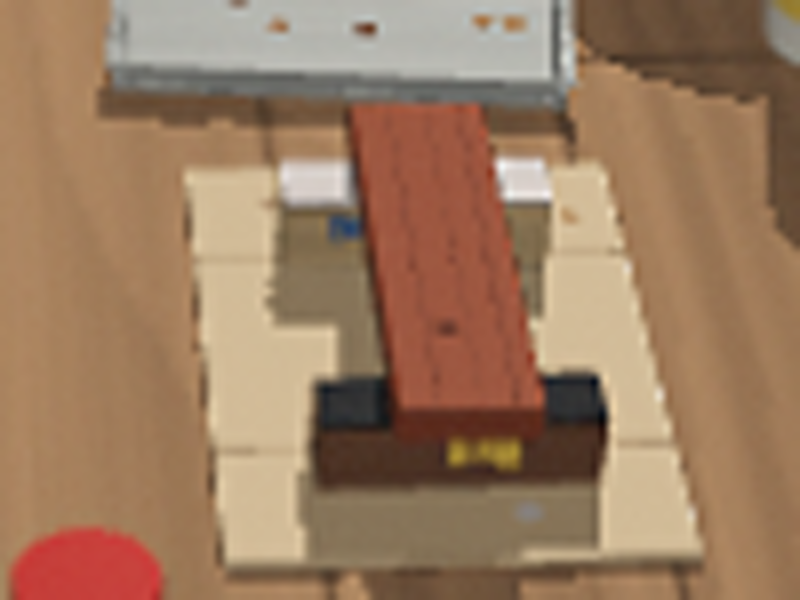

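```bash
python3 - <<'E'
from h import *
c=load("side5")
def f(c,px,s,o,z): return p2w(c,(np.array(px,float)+.5)/s-.5+o,z)
def rel(p): 
    d=p-SH; return np.c_[d@[np.cos(SA),np.sin(SA)],d@[-np.sin(SA),np.cos(SA)]].round(1)
print("sheet",rel(f(c,[(187,170),(603,160),(702,550),(228,565)],8,(240,150),5)))
print("board",rel(f(c,[(350,105),(485,105),(543,405),(397,410)],8,(240,150),55)))
print("light",rel(f(c,[(285,160),(548,160),(548,198),(282,205)],8,(240,150),37)))
print("dark",rel(f(c,[(318,383),(598,377),(605,422),(318,428)],8,(240,150),37)))
c=load("top5"); print("board left",rel(f(c,[(68,230),(70,328)],5,(150,100),55)), "light",rel(f(c,[(103,190),(155,190),(155,387),(100,387)],5,(150,100),37)))
E
```

```text
sheet [[ -93.4  123.1]
 [  86.3  126.6]
 [  87.3 -123.9]
 [ -91.  -127.7]]
board [[-28.3  98. ]
 [ 27.7  96.9]
 [ 26.1 -97.6]
 [-28.3 -99.2]]
light [[-55.5  84.8]
 [ 53.6  82.5]
 [ 50.1  55.9]
 [-59.   53.4]]
dark [[-53.6 -60.9]
 [ 53.9 -59.8]
 [ 52.7 -86.6]
 [-55.8 -87.5]]
board left [[ 28.9  99.7]
 [-26.4  98.7]] light [[ 57.1  83.6]
 [ 55.7  54.7]
 [-56.6  55.8]
 [-55.2  85.8]]
```

Board is centred and level on the bearers, within 2 mm. Next is the varnish tin; I'll check its height before releasing.

```bash
cat >> h.py <<'E'
def lower(xy,a,z):
    movep([*xy,HI],ori(a)); line_to([*xy,z+15],feed=200); hold(.3)
    hit=line_to([*xy,z-4],feed=20,threshold=6); s=sense()
    print("lower",hit,s["ee_pos"].round(1),s["ft_force"].round(1),s["width"],s["time_s"])
E
python3 - <<'E'
from h import *
pick((441.2,-287.8),0,8,84,60,40)
lower(loc(TR,TA,-58,0),TA,11)
shot("side","side6",(220,90,340,180),6)
E
```

```text
pick hit False w 58.46007391535895 58.743995217225915 gf 64.88766431808472 fz [ 0.02709876  0.62340059 -3.1864896 ] t 53.5333
lower True [496.6 307.7  11.6] [-0.7 -0.7  6.7] 58.74900660282069 57.6917
```

View pics/side6.png

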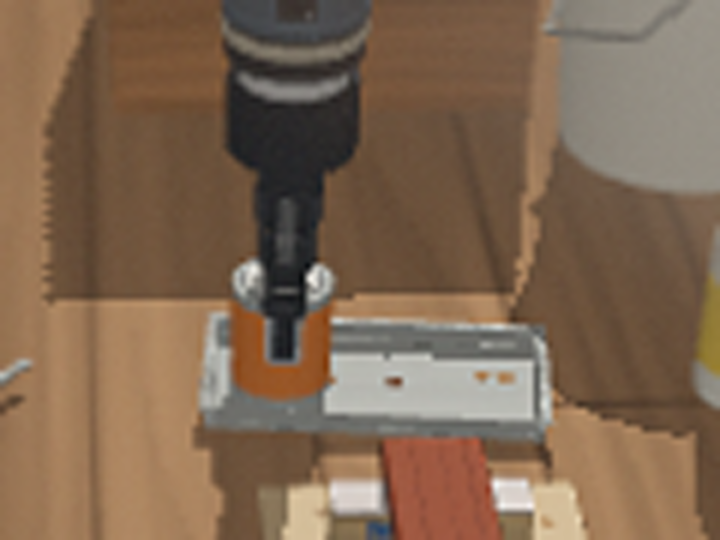

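The tin stands on the tray floor at the near end, at pixel (282,340). Contact came at the expected height. I'll release it and fetch the jar.

```bash
python3 - <<'E'
from h import *
set_gripper(78); xy=sense()["ee_pos"][:2]; line_to([*xy,HI],feed=200)
pick((419.5,-147.8),0,8,84,60,40)
lower(loc(TR,TA,58,0),TA,11)
E
```

```text
pick hit False w 56.23591637124731 55.69516054036283 gf 64.08530584862092 fz [-0.2201477   0.05724334 -3.78773065] t 64.2
lower True [612.1 295.5  12. ] [-1.8 -1.   5.9] 56.12054224544852 67.9667
```

```bash
python3 - <<'E'
from h import *
hold(.2); set_gripper(78); xy=sense()["ee_pos"][:2]; line_to([*xy,HI+20],feed=150)
movep([300,-250,300],ori(0)); hold(.5)
shot("top","top7",(80,90,420,230),2.3); shot("side","side7",(190,120,340,230),5)
print(sense()["time_s"])
E
```

```text
72.9167
```

View pics/top7.png

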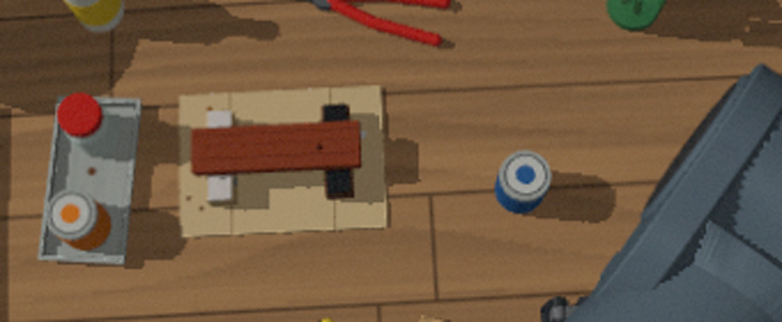

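View pics/side7.png

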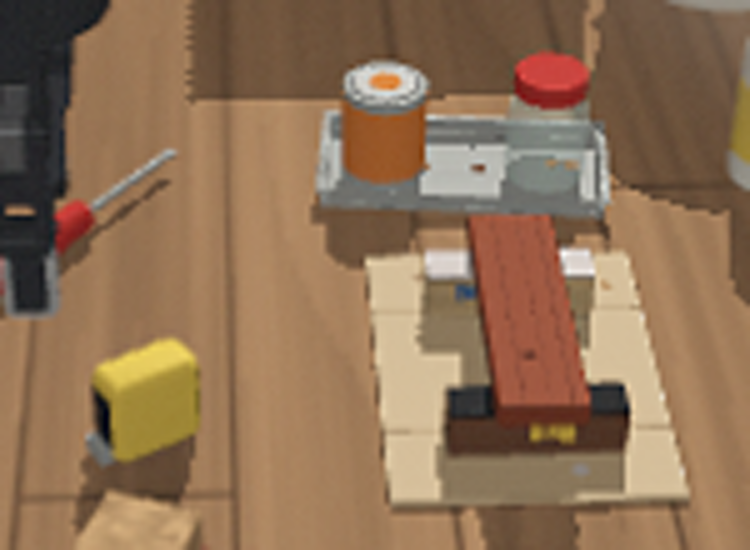

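The final views show both containers upright in the tray, tin near at (385,130) and jar far at (550,120). The board sits level on the bearers, and the blue tin has not moved.

```bash
python3 -c "
from workcell import *
print(hand_in())"
```

```text
the job is handed in; nothing more can be done
None
```

The job is handed in at about 73 s: the board lies level and centred on both bearers, the varnish tin stands upright in the tray's near end with the jar at the far end, and the blue tin was not moved; the first try at the board closed on nothing, so I picked it again.

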